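Turn the planting chart to the next crop and lock the leaf with its keeper

TASK

Turn the page of the planting chart on the shed shelf: with a fingertip, push the half-open yellow leaf up and over the spine and press it down until it lies flat on the other side, then push the small steel keeper round on its pivot until it points straight in across the turned leaf. Work gently: do not pinch anything, do not lift or shift the chart's board, and leave the pots, torch, watering rose and tub alone. Take the hand clear at the end.

Things in the scene. Friction and masses are not known exactly. Their poses are not given: they have to be found in the camera images.
- chart: Planting chart: a loose wooden board, 170 (x) by 340 (y) by 12 mm, 1.6 kg. Origin at the centre of its underside; x runs along the spine, away from the robot (turned up to 0.45 rad either way), y to the robot's left, z up. On the -y (right) half lies a fixed blue leaf, on the +y (left) half a fixed white and green one, tops 18 mm above the shelf.
- spine_mid (a point): Middle of the spine, on the leaf's hinge line, 21 mm above the shelf over the board's centre; the hinge line runs along the board's x axis.
- leaf (a joint): Yellow leaf's angle about the spine, rad: 0 flat on the board's -y (right) half, pi/2 upright, pi (stop) flat on the +y (left) half. Starts ajar, 0.5 to 0.9. Stiff hinge (0.07 N m): the leaf (70 g) stays where left. Rigid, 140 mm along the spine, 4 mm thick, centred on the hinge line, reaching 110 mm from it; a red tab 45 mm wide, mid free edge, reaches 130 mm.
- leaf_tab (a point): Middle of the outer edge of the leaf's red tab, 130 mm from the spine, half-way through the 4 mm thickness; turns with the leaf.
- keeper (a joint): Keeper, a flat steel bar on a vertical pin by the board's left edge; angle, rad: 0 points along the board's -x (beside the leaf), pi/2 along its -y, straight in across the turned leaf; grows anticlockwise from above. Starts -0.5 to 0, stops at -0.7 and 1.7, stays where left (0.025 N m). 14 mm wide, 31 to 36 mm above the shelf: it clears the flat leaf.
- keeper_pivot (a point): The keeper's pivot axis, 45 mm along +x and 150 mm along +y from the board's centre, 21 mm above the shelf.
- keeper_post (a point): Top of the keeper's black upright post, 12 mm in diameter, 70 mm from the pivot; its top is 63 mm above the shelf and it rises 28 mm above the bar.
- pots: Stack of three nested terracotta pots, 99 mm across, 106 mm high; leave alone. Origin at the centre of the underside.
- torch: Black solar torch lying on the shelf, 130 by 60 by 52 mm; leave alone. Origin on its underside.
- rose: Green plastic watering rose standing on its face, 76 mm across, 60 mm high; leave alone. Origin at the centre of the underside.
- tub: Red flip-top tub, 76 mm across, 70 mm high; leave alone. Origin at the centre of the underside.

How it is judged:
By the outcome, as a careful person would: the job done as asked, in the order asked, and still so for the second after the job is handed in, with the robot touching nothing.
It also fails if it takes over 64 s, if anything falls off the work surface, if the arm or the gripper's body presses on something with over 40 N, if the wrist force passes 120 N, or if a joint passes its speed limit or range.

ROBOT

A 6-joint arm with a two-finger parallel gripper is mounted at the origin on the work surface. World frame = base frame: x ahead of the robot, y to its left, z up, the work surface at z = 0. Lengths are in mm, angles in rad, forces in N, time in s.
With the tool pointing down it reaches from about 350 to 775 mm from the base axis. Payload 7.3 kg.
Tool frame: the origin (TCP) lies midway between the tips of the shut fingers; the grasp point (between the pads) lies 19 mm behind it; z points along the fingers, y is the line along which they close (so a half turn about z gives the same grasp; the last joint's range is limited). The gripper opens to 92 mm and grips with 3 to 60 N. Pads are 19 mm wide; open, the fingers measure 130 mm over their backs; the gripper's body (75 mm by 190 mm) begins 47 mm behind the grasp point.
Start: joints at [1.129, 0.342, 1.524, -0, 1.275, -0.146], TCP at [153.025, 502.223, 226.741] pointing down, gripper open.
Joint ranges: [-2.53, 2.53], [-0.77, 2.02], [0.04, 2.7], [-1, 4.14], [0.28, 2.66], [-3.11, 3.11]. Speed limits (rad/s): [2.57, 2.57, 3.14, 3.14, 3.14, 3.14].

INTERFACE

Orientations are given as [roll, pitch, yaw] about the fixed x, y, z axes, in that order (R = Rz(yaw) Ry(pitch) Rx(roll)).
In Python, from plant import get_obs, capture, camera_model, close_job, search_frame, regions_of, pinpoint gives the robot as it stands. The module is installed in compiled form; this text tells all that it offers.
- The arm moves only by the shell command python3 -m pendant 'ROWS'. ROWS is JSON, one flat list of numbers, 7 for each row, row after row: the shift along the tool's x, y, z in units of 30 mm (1.0 is 30 mm), then the turn, a rotation vector about the tool's x, y, z in units of 4 degrees (1.0 is 4 degrees), then the closure, from -1 (fully open) to 1 (shut), so that 0 is half open. In form: [dx, dy, dz, wx, wy, wz, gripper, dx, dy, dz, wx, wy, wz, gripper, ...]. A call has 1 to 12 rows; each row shifts and turns the commanded pose from where the row before left it, along the tool's axes as they then stand; what a row does not reach is not made up. A row lasts 1/10 s, in which the tool goes at most 50 mm and 8.59 degrees, less where a joint would pass 70% of its speed; a pose out of reach is approached as far as the arm can. A call with a number of a shift or a turn outside -1 to 1 is refused whole. A call with a gripper value outside its range is refused whole. The fingers move at their own pace and stop on an object; the grip force is fixed at half the most. Time passes only in rows, so rows that do not move let the fingers close. It gives the time, the measured TCP pose, the force, the opening and the grip force at its end, in the units of the state.
- get_obs(): the state, without advancing time (a new reading comes with each control period).
- capture(name): name is "side" or "top" or "wrist"; returns the picture (384x512x3 uint8, red, green, blue); there is no depth.
- camera_model(name): a dict with "fov_y" (degrees; the focal length in pixels is half the picture's height over the tangent of half this angle, whatever the lens; pixels are square), "cx", "cy" (the principal point, pixels), "D" ([k1, k2, p1, p2, k3] as OpenCV has them; the pictures are not rectified), "pose" (4x4, takes a point from camera to world coordinates). Camera axes: x right, y up, looking along -z (the intrinsics and any distortion apply to the point x, -y, -z); pixel columns grow to the right and rows downward; lengths in mm; the calibration is good to about 2 mm. A picture is of the moment at which its call begins: read the wrist's pose just before it. camera_model takes no time and is no camera call; for the wrist camera it gives the pose at the moment of the call.
- close_job(): hands the job in; it is judged then, once.
Trained networks look in the newest picture that a camera, given by its name, has taken for a name from the list of things; names that differ only in an ending like _2 or _b are one class to them, and where a whole thing is asked for, a point or a joint stands for the part that bears it (a point fixed in the world has none). Each returns a list of dicts, best first, with "score" (0 to 1); they miss things now and then, are a little off and sometimes report something else, mostly with a low value. They report only what shows in the picture. A call takes as long as a camera call.
- search_frame(camera, thing): "location" ([column, row] in pixels, amid what is visible of it).
- regions_of(camera, thing): "pixels" (384x512 bool, what is visible of it) and "location" ([column, row] in pixels, amid what is visible of it).
- pinpoint(camera, thing): "location" ([column, row] in pixels: a listed point, or the origin of a listed thing).
The state is a dict: "time": time; "joint_positions": joint angles; "dq": joint speeds; "tau": joint torques, N m; "tool_pos": TCP position; "tcp_rot": TCP orientation; "contact_force": force on the tool from outside, world axes, zero at the start; "moment": the same for the moment, N m; "grip_width": finger opening in mm; "finger_force": force on a finger pad.
Only numpy, scipy, OpenCV 4.12 (cv2) and the standard library are available. Lean on these libraries where they do the work, as an engineer would, in place of code of your own. Each camera call takes 0.05 s, during which the arm holds its last target. There are 200 camera calls.

## Working session

There is one attempt and no reset: what is moved stays moved. The work goes in short steps, Python scripts to look and compute and a shell command to move; the robot and the scene stay as the last step left them, time stands still between calls to the robot, and variables do not carry over. Pictures are saved under pics/ and viewed, at most 10 in all, crops included, and the job is handed in when it is done.

```bash
mkdir -p pics; cat > h.py <<'E'
import numpy as np, cv2
from plant import *
def ray(cam, px, m=None):
    m=m or camera_model(cam); f=192/np.tan(np.radians(m["fov_y"])/2)
    K=np.array([[f,0,m["cx"]],[0,f,m["cy"]],[0,0,1]])
    u=cv2.undistortPoints(np.array([[px]],float),K,np.array(m["D"],float))[0,0]
    T=np.array(m["pose"]); d=T[:3,:3]@np.array([u[0],-u[1],-1]); return T[:3,3],d/np.linalg.norm(d)
def proj(cam,P,m=None):
    m=m or camera_model(cam); f=192/np.tan(np.radians(m["fov_y"])/2)
    K=np.array([[f,0,m["cx"]],[0,f,m["cy"]],[0,0,1]]); T=np.array(m["pose"])
    c=(np.atleast_2d(P)-T[:3,3])@T[:3,:3]; c=c*[1,-1,-1]
    return cv2.projectPoints(c,np.zeros(3),np.zeros(3),K,np.array(m["D"],float))[0][:,0]
def atz(cam,px,z):
    o,d=ray(cam,px); return o+d*(z-o[2])/d[2]
def tri(rays):
    A=sum(np.eye(3)-np.outer(d,d) for o,d in rays); b=sum((np.eye(3)-np.outer(d,d))@o for o,d in rays)
    return np.linalg.solve(A,b)
E
python3 - <<'E'
from h import *
ims=[]
for c in ("side","top"):
    ims.append(capture(c))
    cv2.imwrite(f"pics/{c}0.png",ims[-1][:,:,::-1])
np.set_printoptions(precision=1,suppress=True)
R={}
for t in ("spine_mid","leaf_tab","keeper_pivot","keeper_post","chart","pots","torch","rose","tub"):
    for c in ("side","top"):
        r=pinpoint(c,t)
        if r: R[t,c]=r[0]["location"]; print(t,c,r[0]["location"],round(r[0]["score"],2))
    if (t,"side") in R and (t,"top") in R:
        print("   tri",tri([ray(c,R[t,c]) for c in ("side","top")]))
o=get_obs();print(o["time"],o["tool_pos"],o["tcp_rot"],o["grip_width"])
for c in("side","top","wrist"):print(np.array(camera_model(c)["pose"])[:3,3])
cv2.imwrite("pics/both0.png",cv2.resize(np.hstack(ims)[:,:,::-1],(800,300)))
E
```

```text
spine_mid side [243.8, 232.5] 0.89
spine_mid top [283.0, 203.5] 0.7
   tri [534.6 -80.3  31.3]
leaf_tab side [251.3, 248.3] 0.71
leaf_tab top [323.7, 203.4] 0.88
   tri [ 529.9 -187.    90.1]
keeper_pivot side [249.1, 198.7] 0.8
keeper_pivot top [233.5, 192.2] 0.82
   tri [579.   60.6  24.6]
keeper_post side [223.9, 191.9] 0.58
keeper_post top [226.4, 217.1] 0.72
   tri [502.7  79.8  57.5]
chart side [297.3, 318.8] 0.64
chart top [282.1, 208.6] 0.88
   tri [ 627.3 -143.1 -428.5]
pots side [307.6, 206.8] 0.64
pots top [250.1, 124.3] 0.56
   tri [781.3  11.8 -15.3]
torch side [297.2, 321.0] 0.91
torch top [386.6, 180.4] 0.62
   tri [ 603.8 -395.5   -0.8]
rose side [233.5, 132.4] 0.63
rose top [108.4, 179.4] 0.59
   tri [622.7 450.2 -13.6]
tub side [224.2, 335.1] 0.74
tub top [389.7, 248.4] 0.89
   tri [ 400.1 -392.1    7.9]
1.0 [153.  502.2 226.8] [3.1 0.  2.8] 91.81374297866637
[ 297.6 -988.2 1206.4]
[ 487.   -12.4 1084. ]
[ 79.9 525.7 385.6]
```

View pics/top0.png

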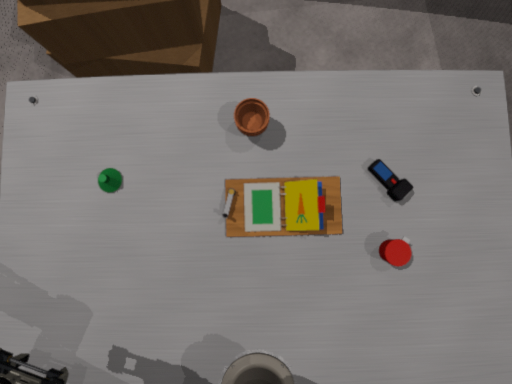

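View pics/side0.png

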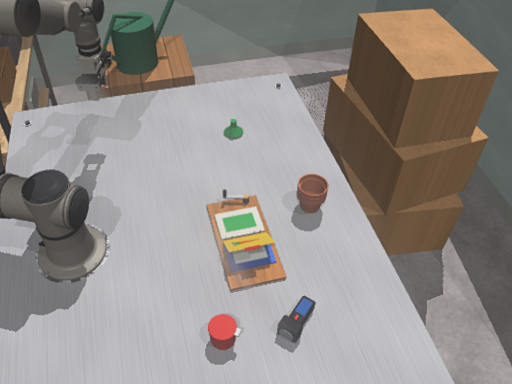

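Top view: the board spans about (225,178)–(342,237), nearly square to the world, with the yellow leaf to the right of the spine at x≈283 and the keeper at about (229,203). Side view: the leaf is ajar at (248,242), the pots are beyond the board, and the torch and tub are to its right. I'll shut the fingers, square the yaw, and bring the wrist camera over the chart.

```bash
python3 -m pendant '[0,0,-0.5,0,0,-0.85,1, 0,0,-0.5,0,0,-0.85,1, 0,0,-0.5,0,0,-0.85,1, 0,0,-0.5,0,0,-0.85,1, 0,0,-0.5,0,0,-0.85,1, -0.77,-1,0,0,0,0,1, -0.77,-1,0,0,0,0,1, -0.77,-1,0,0,0,0,1, -0.77,-1,0,0,0,0,1, -0.77,-1,0,0,0,0,1, -0.77,-1,0,0,0,0,1, -0.77,-1,0,0,0,0,1]' && python3 -m pendant '[-0.77,-1,0,0,0,0,1, -0.77,-1,0,0,0,0,1, -0.77,-1,0,0,0,0,1, -0.77,-1,0,0,0,0,1, -0.77,-1,0,0,0,0,1, -0.77,-1,0,0,0,0,1, -0.77,-1,0,0,0,0,1, -0.77,-1,0,0,0,0,1, -0.77,-1,0,0,0,0,1, -0.77,-1,0,0,0,0,1, -0.77,-1,0,0,0,0,1, -0.77,-1,0,0,0,0,1]'; python3 -m pendant '[0,0,0,0,0,0,1,0,0,0,0,0,0,1,0,0,0,0,0,0,1]'
cat > look.py <<'E'
from h import *
import sys
np.set_printoptions(precision=1,suppress=True)
o=get_obs();print(o["time"],np.array(o["tool_pos"]),np.round(o["tcp_rot"],3),np.array(o["contact_force"]))
m=camera_model("wrist"); im=capture("wrist"); print(np.array(m["pose"])[:3,3])
cv2.imwrite(f"pics/{sys.argv[1]}.png",im[:,:,::-1])
Z=dict(spine_mid=21,keeper_pivot=36,keeper_post=63,chart=12)
for t in sys.argv[2:]:
    r=pinpoint("wrist",t)
    if r:
        p=r[0]["location"]; o_,d=ray("wrist",p,m); print(t,p,round(r[0]["score"],2), "at z",o_+d*(Z.get(t,21)-o_[2])/d[2])
E
python3 look.py w1 spine_mid keeper_pivot keeper_post leaf_tab chart pots
```

```text
time: 2.2
tool_pos: [315.6, 291.1, 301.9]
tcp_rot: [3.141, 0.001, -3.141]
contact_force: [0.6, 0.4, 0.0]
grip_width: 1.8
finger_force: 0.0
time: 3.4
tool_pos: [593.2, -68.7, 301.6]
tcp_rot: [3.141, 0.0, -3.141]
contact_force: [0.5, 0.1, 0.1]
grip_width: 0.2
finger_force: 0.0
time: 3.7
tool_pos: [592.0, -66.6, 301.8]
tcp_rot: [3.141, -0.0, -3.14]
contact_force: [-0.3, -0.4, -0.7]
grip_width: 0.6
finger_force: 0.0
3.7 [592.  -66.6 301.8] [ 3.1 -0.  -3.1] [-0.3 -0.4 -0.7]
[515.6 -65.9 460.6]
spine_mid [245.3, 121.5] 0.83 at z [535.3 -82.4  21. ]
keeper_pivot [345.6, 148.5] 0.97 at z [572.5  64.1  36. ]
keeper_post [369.5, 101.7] 0.83 at z [507.8  81.7  63. ]
leaf_tab [152.1, 122.2] 0.77 at z [ 536.5 -219.7   21. ]
chart [241.5, 117.7] 0.73 at z [530.2 -88.3  12. ]
```

View pics/w1.png

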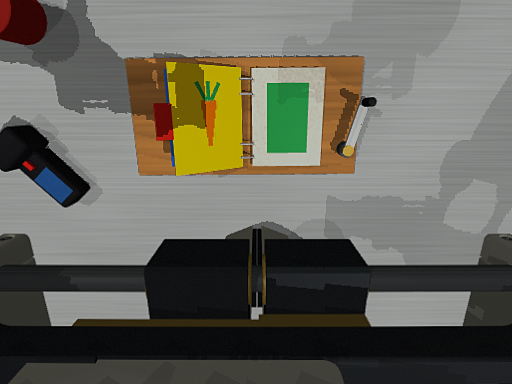

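The wrist view is clear. The board corners are near (126,57), (363,57), (355,175) and (138,175), the spine is at x≈247, and the red tab is at about (155–172, 103–140). The keeper pivot is at (346,149) and its post at (369,101). Next I'll fit the board pose, leaf angle and keeper angle to these.

```bash
cat > fit.py <<'E'
from h import *
from scipy.optimize import least_squares
np.set_printoptions(precision=1,suppress=True)
m=camera_model("wrist"); mt=camera_model("top"); ms=camera_model("side")
def W(p,b):
    x,y,a=p; b=np.atleast_2d(np.array(b,float)); c,s=np.cos(a),np.sin(a)
    return np.c_[x+c*b[:,0]-s*b[:,1], y+s*b[:,0]+c*b[:,1], b[:,2]]
def leaf(th,x,r): return [x,-r*np.cos(th),21+r*np.sin(th)]
if __name__=="__main__":
    def f(q):
        p,th,k=q[:3],q[3],q[4]
        B=[[-85,-170,12],[-85,170,12],[85,170,12],[85,-170,12],[0,0,21],[45,150,36],
           leaf(th,-70,110),leaf(th,70,110),leaf(th,0,130),[45-70*np.cos(k),150-70*np.sin(k),63]]
        px=[[126,57],[363,57],[355,175],[138,175],[245.3,121.5],[345.6,148.5],[167,62],[176,175],[154,122],[369.5,101.7]]
        e=(proj("wrist",W(p,B),m)-px)
        e2=(proj("top",W(p,[B[8],B[4],B[5]]),mt)-[[323.7,203.4],[283,203.5],[233.5,192.2]])
        e3=(proj("side",W(p,[B[8],B[4],B[5]]),ms)-[[251.3,248.3],[243.8,232.5],[249.1,198.7]])
        return np.r_[e.ravel(),e2.ravel(),e3.ravel()]
    r=least_squares(f,[535,-82,0,.6,-.25],loss="soft_l1",x_scale=[100,100,1,1,1]); q=r.x
    print(q[:2],np.round(q[2:],3)); print(f(q).reshape(-1,2))
    p=q[:3]; print("tab",W(p,leaf(q[3],0,130)),"pivot",W(p,[45,150,36]),"post",W(p,[45-70*np.cos(q[4]),150-70*np.sin(q[4]),63]))
E
python3 fit.py
```

```text
[532.7 -83.2] [ 0.   0.6 -0.2]
[[-1.3  0.6]
 [ 1.5  0.1]
 [-1.6 -0.6]
 [ 0.6 -0.3]
 [-0.3 -2.2]
 [ 1.9  2.8]
 [-0.6 -0.7]
 [-0.3  0.4]
 [ 1.3 -0.2]
 [-0.1  0.3]
 [ 1.4 -0.6]
 [ 0.7  1.3]
 [-2.  -2.2]
 [ 2.  -0.2]
 [ 0.1  2.8]
 [-3.2 -3.5]]
tab [[ 533.1 -190.6   94.3]] pivot [[577.1  67.   36. ]] post [[508.6  81.4  63. ]]
```

```bash
python3 -m pendant '[0.33,-0.93,0,0,0,0,1, 0.33,-0.93,0,0,0,0,1, 0.33,-0.93,0,0,0,0,1, 0.33,-0.93,0,0,0,0,1, 0.33,-0.93,0,0,0,0,1, 0.33,-0.93,0,0,0,0,1, 0,0,0,0,0,0,1]' && python3 -m pendant '[0,0,0.9,0,0,0,1, 0,0,0.9,0,0,0,1, 0,0,0.9,0,0,0,1, 0,0,0.9,0,0,0,1, 0,0,0.9,0,0,0,1, 0,0,0.9,0,0,0,1, 0,0,0.9,0,0,0,1, 0,0,0.9,0,0,0,1, 0,0,0.37,0,0,0,1, 0,0,0,0,0,0,1, 0,0,0,0,0,0,1]'; python3 look.py w2; python3 -c "
from h import *
im=capture('side')[150:330,130:370]
cv2.imwrite('pics/s2.png',cv2.resize(im[:,:,::-1],None,fx=3.3,fy=3.3))"
```

```text
time: 4.75
tool_pos: [532.0, -237.8, 301.6]
tcp_rot: [-3.141, -0.0, 3.139]
contact_force: [0.4, 0.9, -1.1]
grip_width: 0.7
finger_force: 0.0
time: 5.85
tool_pos: [534.0, -234.9, 75.6]
tcp_rot: [-3.141, 0.001, -3.14]
contact_force: [0.4, -0.6, 0.8]
grip_width: 0.2
finger_force: 0.0
5.85 [ 534.  -234.9   75.6] [-3.1  0.  -3.1] [ 0.4 -0.6  0.8]
[ 457.3 -233.9  234.4]
```

View pics/s2.png

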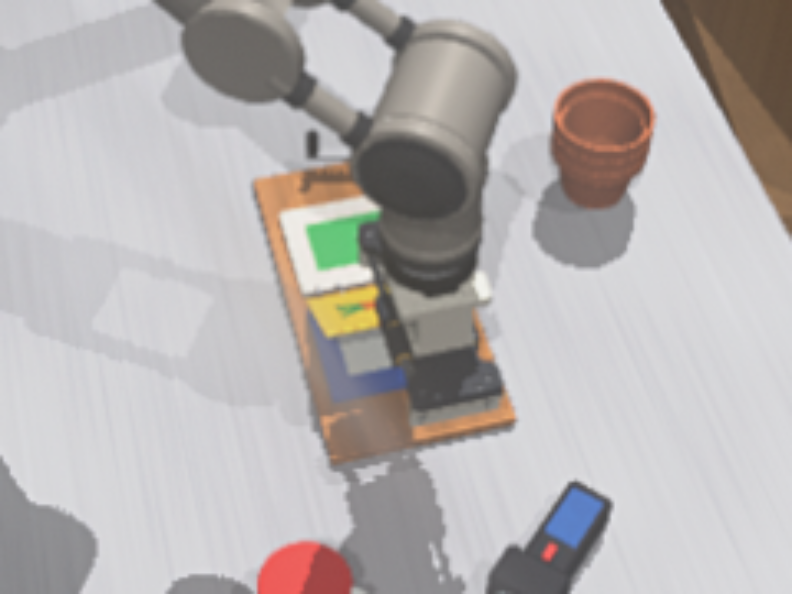

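View pics/w2.png

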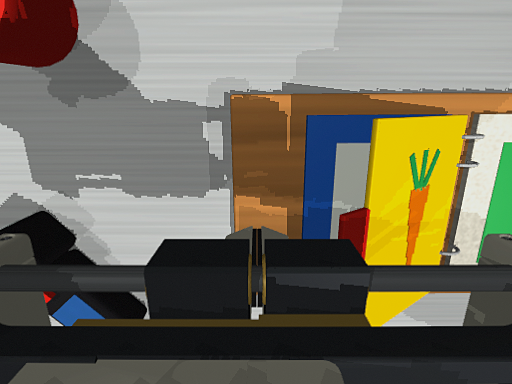

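Both views show the fingertip about 25 mm outside the red tab and just below its edge. I'll push along the arc to upright.

```bash
python3 -m pendant '[0,0.46,0,0,0,0,1, 0,0.46,0,0,0,0,1, 0,0.3,-0.32,0,0,0,1, 0,0.3,-0.32,0,0,0,1, 0,0.35,-0.27,0,0,0,1, 0,0.35,-0.27,0,0,0,1, 0,0.38,-0.2,0,0,0,1, 0,0.38,-0.2,0,0,0,1, 0,0.42,-0.12,0,0,0,1, 0,0.42,-0.12,0,0,0,1, 0,0.37,-0.03,0,0,0,1, 0,0.37,-0.03,0,0,0,1]'; python3 -m pendant '[0,0,0,0,0,0,1]'; python3 look.py w3; python3 -c "
from h import *
a=capture('side')[150:330,130:370]; b=capture('top')[130:265,190:370]
w=cv2.imread('pics/w3.png')
cv2.imwrite('pics/m3.png',np.hstack([cv2.resize(a[:,:,::-1],(400,300)),cv2.resize(w,(400,300))]))"
```

```text
time: 7.15
tool_pos: [532.8, -96.9, 130.8]
tcp_rot: [3.141, -0.001, -3.14]
contact_force: [-0.0, -0.8, 0.2]
grip_width: 0.6
finger_force: 0.3
time: 7.25
tool_pos: [532.9, -96.4, 130.8]
tcp_rot: [3.141, -0.001, -3.139]
contact_force: [0.3, -0.5, 0.5]
grip_width: 0.3
finger_force: 0.0
7.25 [532.9 -96.4 130.8] [ 3.1 -0.  -3.1] [ 0.3 -0.5  0.5]
[456.5 -95.8 289.7]
```

View pics/m3.png

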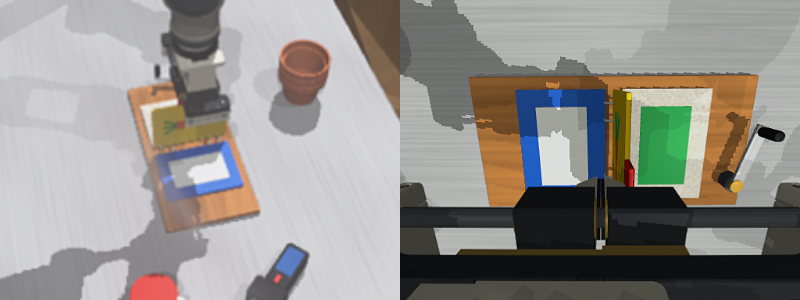

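The leaf is upright: the wrist view shows it edge-on at about (628,130), with blue exposed on the right half. I'll continue over and down.

```bash
python3 -m pendant '[0,0.38,0.02,0,0,0,1, 0,0.38,0.02,0,0,0,1, 0,0.37,0.12,0,0,0,1, 0,0.37,0.12,0,0,0,1, 0,0.32,0.18,0,0,0,1, 0,0.32,0.18,0,0,0,1, 0,0.28,0.25,0,0,0,1, 0,0.28,0.25,0,0,0,1, 0,0.22,0.3,0,0,0,1, 0,0.22,0.3,0,0,0,1, 0,0.17,0.35,0,0,0,1, 0,0.17,0.35,0,0,0,1]'; python3 -m pendant '[0,0.08,0.35,0,0,0,1, 0,0.08,0.35,0,0,0,1, 0,0.02,0.2,0,0,0,1, 0,0.02,0.2,0,0,0,1, 0,0,0,0,0,0,1]';  python3 -m pendant '[0,0,0.05,0,0,0,1,0,0,0,0,0,0,1]';  python3 -m pendant '[0,0,0.05,0,0,0,1,0,0,0,0,0,0,1]'
```

```text
time: 8.6
tool_pos: [532.9, 6.8, 56.8]
tcp_rot: [3.142, -0.0, -3.141]
contact_force: [-0.3, 0.3, 0.5]
grip_width: 0.5
finger_force: 0.2
time: 9.1
tool_pos: [532.6, 12.3, 24.0]
tcp_rot: [3.141, -0.001, -3.141]
contact_force: [-0.2, 0.6, 0.6]
grip_width: -0.0
finger_force: 0.0
time: 9.3
tool_pos: [533.2, 12.2, 23.5]
tcp_rot: [-3.142, 0.001, -3.141]
contact_force: [1.3, -1.6, 0.7]
grip_width: 0.8
finger_force: 0.0
time: 9.5
tool_pos: [533.4, 12.2, 23.1]
tcp_rot: [-3.141, 0.001, -3.141]
contact_force: [-2.2, 0.2, 8.3]
grip_width: 0.1
finger_force: 4.2
```

8 N upward at z≈23 shows the leaf is pressed flat. I'll lift clear and turn the tool so that its flat face matches the keeper's start direction.

```bash
python3 -m pendant '[0,0,-0.6,0,0,0,1, 0,0,-0.65,0,0,1,1, 0,0,-0.65,0,0,1,1, 0,0,-0.65,0,0,1,1, 0,0,-0.65,0,0,1,1, 0,0,-0.65,0,0,1,1, 0,0,-0.65,0,0,1,1, 0,0,-0.65,0,0,1,1, 0,0,-0.65,0,0,1,1, 0,0,-0.65,0,0,1,1, 0,0,-0.65,0,0,1,1, 0,0,-0.65,0,0,1,1]'; python3 -m pendant '[0,0,0,0,0,1,1, 0,0,0,0,0,1,1, 0,0,0,0,0,1,1, 0,0,0,0,0,1,1, 0,0,0,0,0,1,1, 0,0,0,0,0,1,1, 0,0,0,0,0,1,1, 0,0,0,0,0,1,1, 0,0,0,0,0,1,1, 0,0,0,0,0,1,1, 0,0,0,0,0,1,1, 0,0,0,0,0,1,1]'; python3 -m pendant '[0,0,0,0,0,1,1, 0,0,0,0,0,1,1, 0,0,0,0,0,0.47,1, 0,0,0,0,0,0,1]'; python3 look.py w4 keeper_pivot keeper_post leaf_tab; python3 fit.py | head -1; sed -i 's/suppress=True)/suppress=True)/;s/"tab"/"yaw",round(q[2],4),round(q[3],3),round(q[4],3)/' fit.py
```

```text
time: 10.7
tool_pos: [532.9, 12.3, 255.4]
tcp_rot: [3.141, 0.0, 2.372]
contact_force: [0.6, -0.4, -0.4]
grip_width: 0.3
finger_force: 0.0
time: 11.9
tool_pos: [532.9, 12.3, 254.5]
tcp_rot: [3.141, -0.0, 1.534]
contact_force: [0.7, 0.2, -0.3]
grip_width: 0.7
finger_force: 0.0
time: 12.3
tool_pos: [532.9, 12.3, 254.5]
tcp_rot: [3.141, -0.0, 1.364]
contact_force: [-0.3, -0.3, 0.6]
grip_width: 0.7
finger_force: 0.0
12.3 [532.9  12.3 254.5] [ 3.1 -0.   1.4] [-0.3 -0.3  0.6]
[549.8  89.1 413.4]
keeper_pivot [277.5, 121.0] 0.59 at z [572.5  67.4  36. ]
keeper_post [218.9, 116.6] 0.58 at z [504.9  87.9  63. ]
leaf_tab [246.8, 140.4] 0.59 at z [528.7  50.2  21. ]
[530.5  73.5] [-1.8 -0.3 -6.2]
```

View pics/w4.png

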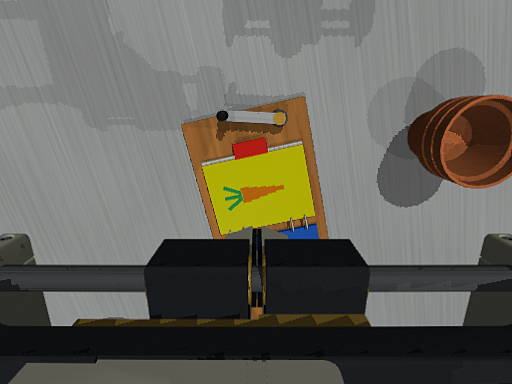

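The leaf lies flat on the left half, with the tab at (250,147). The keeper runs from its pivot at (280,118) to its post at (222,115). I'll refine both positions from this closer view.

```bash
python3 - <<'E'
from h import *
np.set_printoptions(precision=1,suppress=True)
for n,p,z in (("c-",(182,125),12),("c+",(304,97),12),("piv",(280,118),37),("post",(222,115.5),63),("tab mid edge",(249,141),23),("leafcorner-",(203,164),21),("leafcorner+",(303,143),21)):
    print(n,atz("wrist",p,z))
E
python3 - <<'E'
import re
s=open('fit.py').read()
E
sed -n 1,1p fit.py >/dev/null
```

```text
c- [447.   87.2  12. ]
c+ [613.6  89.1  12. ]
piv [576.2  70.5  37. ]
post [508.7  88.3  63. ]
tab mid edge [531.4  49.1  23. ]
leafcorner- [463.2  31.2  21. ]
leafcorner+ [601.6  31.5  21. ]
```

```bash
python3 -m pendant '[0.8,-0.33,0,0,0,0,1, 0.8,-0.33,0,0,0,0,1, 0.8,-0.33,0,0,0,0,1, 0.8,-0.33,0,0,0,0,1, 0,0,0,0,0,0,1, 0,0,1,0,0,0,1, 0,0,1,0,0,0,1, 0,0,1,0,0,0,1, 0,0,1,0,0,0,1, 0,0,1,0,0,0,1, 0,0,1,0,0,0,1]'; python3 -m pendant '[0,0,0.95,0,0,0,1, 0,0,0,0,0,0,1, 0,0,0,0,0,0,1]'; python3 -c "
from h import *
a=capture('side')[150:270,150:310]; b=capture('top')[130:250,190:350]
cv2.imwrite('pics/m5.png',np.hstack([cv2.resize(a[:,:,::-1],(400,300)),cv2.resize(b[:,:,::-1],(400,300))]))"
```

```text
time: 13.6
tool_pos: [514.2, 113.7, 73.3]
tcp_rot: [3.141, 0.0, 1.365]
contact_force: [0.1, 0.5, 0.4]
grip_width: 0.3
finger_force: 0.0
time: 13.9
tool_pos: [514.2, 114.0, 46.2]
tcp_rot: [-3.141, 0.0, 1.364]
contact_force: [0.3, 0.8, 0.8]
grip_width: 0.5
finger_force: 0.0
```

View pics/m5.png

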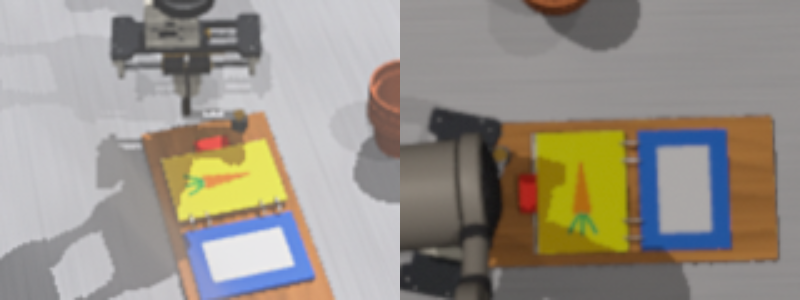

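The fingertip stands just outside the post at the right height. I'll swing the keeper about its pivot.

```bash
python3 -m pendant '[-0.26,0,0,0,0,0,1, -0.26,0,0,0,0,0,1, -0.164,-0.03,0,0,0,-1,1, -0.164,-0.03,0,0,0,-1,1, -0.164,-0.03,0,0,0,-1,1, -0.164,-0.03,0,0,0,-1,1, -0.164,-0.03,0,0,0,-1,1, -0.164,-0.03,0,0,0,-1,1, -0.164,-0.03,0,0,0,-1,1, -0.164,-0.03,0,0,0,-1,1, -0.164,-0.03,0,0,0,-1,1, -0.164,-0.03,0,0,0,-1,1]'; python3 -m pendant '[-0.164,-0.03,0,0,0,-1,1, -0.164,-0.03,0,0,0,-1,1, -0.164,-0.03,0,0,0,-1,1, -0.164,-0.03,0,0,0,-1,1, -0.164,-0.03,0,0,0,-1,1, -0.164,-0.03,0,0,0,-1,1, -0.164,-0.03,0,0,0,-1,1, -0.164,-0.03,0,0,0,-1,1, -0.164,-0.03,0,0,0,-1,1, -0.164,-0.03,0,0,0,-1,1, -0.164,-0.03,0,0,0,-1,1, -0.164,-0.03,0,0,0,-1,1]';python3 -m pendant '[-0.164,-0.03,0,0,0,-1,1, -0.164,-0.03,0,0,0,-1,1, 0,0,0,0,0,0,1]'
```

```text
time: 15.2
tool_pos: [507.2, 49.5, 46.5]
tcp_rot: [3.141, 0.0, 2.065]
contact_force: [-0.5, 0.2, 0.3]
grip_width: 0.2
finger_force: 0.2
time: 16.4
tool_pos: [544.5, 4.8, 46.4]
tcp_rot: [3.141, 0.001, 2.903]
contact_force: [-0.4, 0.5, -0.6]
grip_width: 0.6
finger_force: 0.3
time: 16.7
tool_pos: [554.2, 0.9, 46.4]
tcp_rot: [-3.142, 0.001, 3.04]
contact_force: [0.1, -0.1, -1.0]
grip_width: 0.4
finger_force: 0.0
```

```bash
python3 -m pendant '[0.6,0,0,0,0,0,1, 0,0,-0.97,0,0,0,1, 0,0,-0.97,0,0,0,1, 0,0,-0.97,0,0,0,1, 0,0,-0.97,0,0,0,1, 0,0,-0.97,0,0,0,1, 0,0,-0.97,0,0,0,1, -0.84,0.35,0,0,0,0,1, -0.84,0.35,0,0,0,0,1, -0.84,0.35,0,0,0,0,1, 0,0,0,0,0,0,1, 0,0,0,0,0,0,1]'; python3 look.py w6 keeper_pivot keeper_post leaf_tab; python3 -c "
import cv2
i=cv2.imread('pics/w6.png')[30:240,130:410]; cv2.imwrite('pics/w6c.png',cv2.resize(i,None,fx=2.8,fy=2.8))"
```

```text
time: 17.9
tool_pos: [613.5, 27.0, 220.0]
tcp_rot: [-3.141, -0.001, 3.039]
contact_force: [-0.4, 0.5, -0.2]
grip_width: 0.6
finger_force: 0.0
17.9 [613.5  27.  220. ] [-3.1 -0.   3. ] [-0.4  0.5 -0.2]
[537.7  35.9 379. ]
keeper_pivot [290.1, 137.0] 0.58 at z [574.1  71.2  36. ]
keeper_post [228.8, 143.6] 0.77 at z [571.5   2.1  63. ]
leaf_tab [264.9, 102.1] 0.77 at z [532.3  46.1  21. ]
```

View pics/w6c.png

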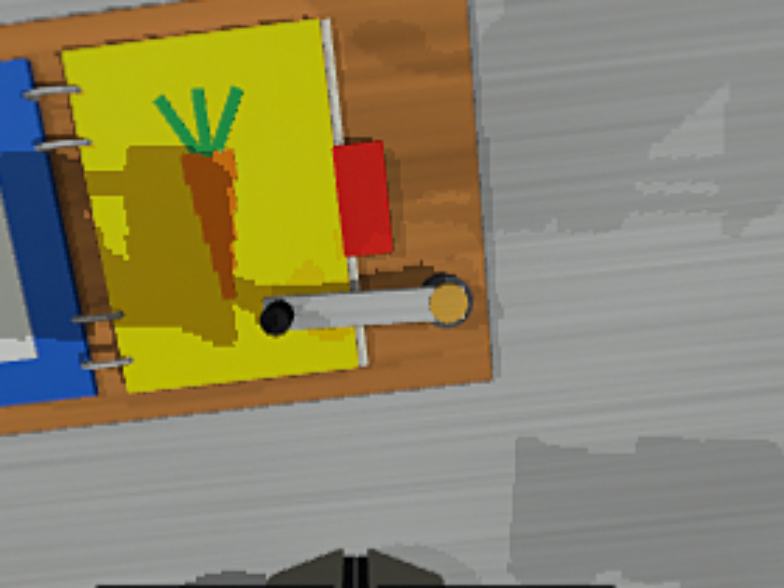

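```bash
python3 - <<'E'
from h import *
np.set_printoptions(precision=2,suppress=True)
def P(c,z): return atz("wrist",(c[0]/2.8+130-.3,c[1]/2.8+30-.3),z)
piv=P((449,301),37); post=P((278,317),63); print(piv,post)
d=post-piv; print("keeper ang",np.arctan2(-d[1],-d[0]), np.hypot(*d[:2]))
for n,a,b,z in (("bar1",(300,295),(425,288),36),("bar2",(295,330),(425,323),36),("board+x",(0,433),(490,380),12),("leaf+x",(128,391),(367,366),23),("leaf-x",(64,51),(322,19),23),("edge+y",(467,0),(491,380),12)):
    d=P(a,z)-P(b,z); print(n,np.arctan2(-d[1],-d[0]))
E
```

```text
[574.33  70.96  37.  ] [570.9   2.2  63. ]
keeper ang 1.5209581904315586 68.8464251368247
bar1 1.524051136967154
bar2 1.5225741095757217
board+x 1.578624905326452
leaf+x 1.5739289428094834
leaf-x 1.5782497386374161
edge+y 0.006835794684447937
```

The keeper points at about 1.516 rad relative to the board, so the post needs another 3.8 mm or so. I'll go back the same way and push a little further.

```bash
python3 -m pendant '[0.84,-0.35,0,0,0,0,1, 0.84,-0.35,0,0,0,0,1, 0.84,-0.35,0,0,0,0,1, 0,0,0.97,0,0,0,1, 0,0,0.97,0,0,0,1, 0,0,0.97,0,0,0,1, 0,0,0.97,0,0,0,1, 0,0,0.97,0,0,0,1, 0,0,0.97,0,0,0,1, 0,0,0,0,0,0,1]'; python3 -m pendant '[-0.4,0,0,0,0,0,1, -0.2,0,0,0,0,0,1, -0.13,0,0,0,0,0,1, 0,0,0,0,0,0,1, 0,0,0,0,0,0,1]'
```

```text
time: 19.1
tool_pos: [532.8, 3.7, 43.0]
tcp_rot: [3.141, -0.007, 3.039]
contact_force: [0.0, 0.6, 0.8]
grip_width: 0.5
finger_force: 0.0
time: 19.6
tool_pos: [557.5, 1.4, 46.3]
tcp_rot: [3.142, 0.0, 3.04]
contact_force: [-0.2, -0.4, -1.1]
grip_width: 0.1
finger_force: 0.0
```

```bash
python3 -m pendant '[-0.02,0,0,0,0,0,1, 0.6,0,0,0,0,0,1, 0,0,-0.97,0,0,0,1, 0,0,-0.97,0,0,0,1, 0,0,-0.97,0,0,0,1, 0,0,-0.97,0,0,0,1, 0,0,-0.97,0,0,0,1, 0,0,-0.97,0,0,0,1, -0.84,0.35,0,0,0,0,1, -0.84,0.35,0,0,0,0,1, -0.84,0.35,0,0,0,0,1, 0,0,0,0,0,0,1]';python3 -m pendant '[0,0,0,0,0,0,1]'; python3 look.py w7 keeper_pivot keeper_post leaf_tab; python3 -c "
import cv2
i=cv2.imread('pics/w7.png')[30:240,130:410]; cv2.imwrite('pics/w7c.png',cv2.resize(i,None,fx=2.8,fy=2.8))"
```

```text
time: 20.8
tool_pos: [620.4, 27.6, 219.7]
tcp_rot: [3.141, 0.0, 3.041]
contact_force: [-0.2, -0.9, -0.5]
grip_width: 0.5
finger_force: 0.0
time: 20.9
tool_pos: [618.1, 26.9, 219.7]
tcp_rot: [-3.141, -0.002, 3.04]
contact_force: [-0.9, 0.5, -0.4]
grip_width: 0.8
finger_force: 0.0
20.9 [618.1  26.9 219.7] [-3.1 -0.   3. ] [-0.9  0.5 -0.4]
[542.3  35.6 378.7]
keeper_pivot [287.8, 133.0] 0.82 at z [573.6  68.7  36. ]
keeper_post [227.9, 141.9] 0.94 at z [574.1   1.3  63. ]
leaf_tab [265.6, 95.7] 0.93 at z [529.7  47.3  21. ]
```

View pics/w7c.png

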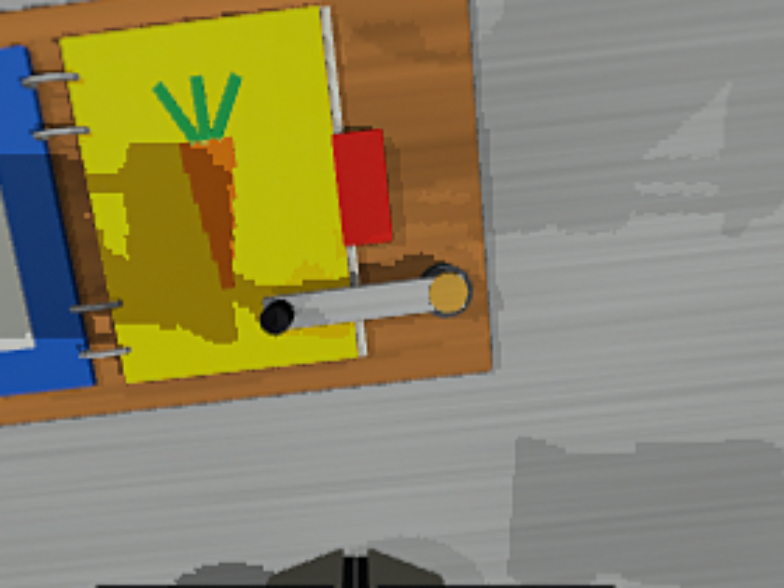

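```bash
python3 - <<'E'
from h import *
np.set_printoptions(precision=2,suppress=True)
def P(c,z): return atz("wrist",(c[0]/2.8+130-.3,c[1]/2.8+30-.3),z)
piv=P((449,291),37); post=P((277,316),63); print(piv,post)
d=post-piv; print("keeper ang",np.arctan2(-d[1],-d[0]), np.hypot(*d[:2]))
for n,a,b,z in (("bar1",(295,293),(425,279),36),("bar2",(295,328),(430,314),36),("board+x",(0,425),(490,371),12),("leaf+x",(128,383),(367,356),23),("leaf-x",(62,39),(322,6),23)):
    d=P(a,z)-P(b,z); print(n,np.arctan2(-d[1],-d[0]))
E
```

```text
[574.71  70.86  37.  ] [574.97   1.5   63.  ]
keeper ang 1.574614063492139 69.36463666386585
bar1 1.5748483433698253
bar2 1.5722117719777426
board+x 1.58079535857505
leaf+x 1.5823426591838807
leaf-x 1.5808314710250508
```

The keeper is within about 0.01 rad of straight in, and the leaf is flat. I'll raise the hand further and hand in the job.

```bash
python3 -m pendant '[0,0,-0.8,0,0,0,1, 0,0,-0.8,0,0,0,1, 0,0,-0.8,0,0,0,1, 0,0,0,0,0,0,1, 0,0,0,0,0,0,1]'; python3 -c "
from plant import *
print(close_job())"
```

```text
time: 21.6
tool_pos: [618.3, 26.6, 292.6]
tcp_rot: [3.142, 0.001, 3.04]
contact_force: [-0.5, -0.4, -0.3]
grip_width: 0.3
finger_force: 0.0
the job is handed in; nothing more can be done
None
```

The yellow leaf is turned and pressed flat on the left side, the keeper points straight in across it (within about 0.01 rad by the last picture), the hand is clear, and the job was handed in at 21.6 s; no verdict was returned.

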